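# Re-nest the steel sterilising canisters

### The arm

A 7-joint arm with a two-finger parallel gripper is mounted at the origin on a cart in front of the work surface, level with it; the furniture and walls round the work are solid. World frame = base frame: x ahead of the robot, y to its left, z up, the work surface at z = 0. Lengths are in m, angles in rad, forces in N, time in s.
With the tool pointing down it reaches from about 0.425 to 0.95 m from the base axis. Payload 4.7 kg.
Tool frame: the origin (TCP) lies midway between the tips of the shut fingers; the grasp point (between the pads) lies grasp_offset behind it (grasp_offset is the distance from the TCP to the grasp point, in m); x points along the fingers, y is the direction in which the jaws open and shut, and the axes are right-handed (so a half turn about x gives the same grasp; the last joint's range is limited). The gripper opens to 87 mm and grips with 3 to 60 N. Pads are 19 mm wide; open, the fingers measure 117 mm over their backs; the gripper's body (75 mm by 190 mm) begins 51 mm behind the grasp point.
Start: joints at [1.17, 0.469, -0.049, 1.532, 0.024, 1.141, -0.082], TCP at [0.245, -0.629, 0.223] pointing down, gripper open.
Joint ranges: [-2.59, 2.59], [-0.33, 1.99], [-1.39, 1.29], [0.1, 2.45], [-1.04, 4.18], [0.21, 1.99], [-2.66, 2.66]. Speed limits (rad/s): [2.57, 2.57, 3.14, 3.14, 3.14, 3.14, 3.14].

### API

Orientations are given as a rotation vector (axis times angle).
In Python, from bench import state, get_image, close_job, grasp_offset gives the robot as it stands.
- The arm moves only by the tool carry_out, never from a script. Its argument "moves" is a list of rows, each a list of 7 numbers: the shift along the tool's x, y, z in mm, then the turn, a rotation vector about the tool's x, y, z in degrees, then the opening, from 0 (shut) to 1 (fully open). A call has 1 to 12 rows; each row shifts and turns the commanded pose from where the row before left it, along the tool's axes as they then stand; what a row does not reach is not made up. A row lasts 1/12 s, in which the tool goes at most 41.7 mm and 7.16 degrees, less where a joint would pass 70% of its speed; a pose out of reach is approached as far as the arm can. A call with a gripper value outside its range is refused whole. The fingers move at their own pace and stop on an object; "squeeze" is the grip in N (left out, the last holds). Time passes only in rows, so rows that do not move let the fingers close. It gives the time, the measured TCP pose, the force and the opening at its end, in the units of the state.
- state(): the state, without advancing time (a new reading comes with each control period).
- get_image(name): name is "scene" or "side" or "wrist"; returns a dict with "pixels" (384x512x3 uint8, red, green, blue), "intrinsics" (3x3 intrinsics, pixels), "xyz" and "orientation" of the camera in the world; the wrist camera has in their place "hand_eye" (4x4, takes a point from camera to tool coordinates, whose origin is the TCP and whose axes are the tool frame's). Camera axes: x right, y up, looking along -z (the intrinsics and any distortion apply to the point x, -y, -z); pixel columns grow to the right and rows downward; lengths in m; the calibration is good to about 2 mm. A picture is of the moment at which its call begins: read the wrist's pose just before it. There is no depth.
- close_job(): hands the job in, once; it reports no verdict.
The state is a dict: "t": time; "joints": joint angles; "qvel": joint speeds; "joint_torque": joint torques, N m; "eef_pos": TCP position; "tcp_rot": TCP orientation; "contact_force": force on the tool from outside, world axes, zero at the start; "wrist_torque": the same for the moment, N m; "gripper_width": opening from 0.0 (shut) to 1.0 (fully open).
Only numpy, scipy, OpenCV 4.12 (cv2) and the standard library are available. Lean on these libraries where they do the work, as an engineer would, in place of code of your own. Each camera call takes 0.05 s, during which the arm holds its last target.

### The job

The three empty steel canisters should be put away nested like beakers, but someone has started with the smallest one straight in the largest. Draw the smallest canister out and set it aside on the cart, slide the middle-sized one fully home into the largest, then slide the smallest fully home into the middle one, so that all three lie nested on the cart with their mouths practically flush. Do not knock the filter cups and the white bottle standing behind them.

Things in the scene. Friction and masses are not known exactly. Their poses are not given: they have to be found in the camera images.
- large_center (a point): Centre of the largest of three square thin-walled steel canisters lying on the cart: 80 x 80 mm outside, 140 mm long, 2 mm sheet (opening 76 x 76), 0.7 kg, loose. x axis: level, from the closed end (-70 mm) to the open mouth (+70 mm); z up; 40 mm above the cart. With the medium one fully home in it, the medium's centre is at x = +2, z = -4.5 mm here.
- large_mouth (a point): Centre of the large canister's open mouth, 70 mm along x from its centre; same axes. The canister stays put while another slides in lightly, but moves if shoved. Steel slides easily on steel. A fixed open carton with raised flaps stands to the left; fingertips 0.36 m above the cart pass clear over it.
- medium_center (a point): Centre of the middle-sized canister, beside the line of the large one's mouth: 67 x 67 mm outside, 140 mm long, opening 63 x 63 mm, about 0.3 kg, centre 33.5 mm above its underside; x from closed end (-70 mm) to open mouth (+70 mm), z up. The last 18 mm of its closed end taper in by 8 mm on every side, so that end guides itself into a mouth and over the sheet edge.
- small_center (a point): Centre of the smallest canister: 54 x 54 mm outside, 140 mm long, about 0.2 kg, centre 27 mm above its underside; axes and tapered closed end as on the medium one. At the start it lies part-way in the large one, closed end first, its mouth end sticking out by 65 to 90 mm. Fully home in the medium one its centre is at x = +2, z = -4.5 mm of the medium's centre.
- cup_a: Bystander: clear filter cup with a teal collar, 70 mm wide, 106 mm tall, standing on the cart behind the canisters; origin at the centre of its underside
- cup_b: Bystander: a second such filter cup, origin at the centre of its underside
- bottle: Bystander: white sample bottle with a blue cap, 53 mm wide, 118 mm tall, standing behind the large canister; origin at the centre of its underside

How it is judged:
On the way, in this order (a step that is already met when the one before it is completed fails the run):
1. the small canister is right out of the large one ((x of small_center in the frame of large_center above 0.142 m or y of small_center in the frame of large_center above 0.08 m or y of small_center in the frame of large_center below -0.08 m or x of small_center in the frame of large_center below -0.13 m)), for 0.2 s.
2. the middle canister is fully home in the large one, the small one still outside (x of medium_center in the frame of large_center between -0.01 and 0.01 m and distance between medium_center and large_center below 0.015 m and distance between small_center and medium_center above 0.06 m), for 0.2 s.
At the end, for the whole second after the job is handed in: The large canister lies flat on the cart; the middle one lies in it and the small one in the middle one, each within 8 mm of fully home (mouths practically flush), and they stay so (x of medium_center in the frame of large_center below 0.01 m and distance between medium_center and large_center below 0.015 m and x of small_center in the frame of medium_center below 0.01 m and distance between small_center and medium_center below 0.015 m and angle between the x axis of medium_center and the x axis of large_center, either way round below 0.09 rad and angle between the x axis of small_center and the x axis of medium_center, either way round below 0.09 rad and angle between large_center's own z axis and vertical below 0.09 rad and height (world z) of large_center between 0.03 and 0.05 m); the robot touches nothing.
It fails at once if a filter cup or the white bottle behind the canisters is moved more than 30 mm or tipped (distance of any of cup_a, cup_b, bottle from where it was at the start of the episode above 0.03 m or angle between any of cup_a, cup_b, bottle's own z axis and vertical above 0.5 rad).
It also fails if it takes over 72 s, if anything falls off the work surface, if the arm or the gripper's body presses on something with over 40 N, if the wrist force passes 120 N, or if a joint passes its speed limit or range.

## Working session

There is one attempt and no reset: what is moved stays moved. The work goes in short steps, Python scripts to look and compute and a tool call to move; the robot and the scene stay as the last step left them, time stands still between calls to the robot, and variables do not carry over. Pictures are saved under pics/ and viewed, and the job is handed in when it is done.

Besides the shell and the picture viewer there is one more tool, called after "Request:" as name([rows], argument=value, ...), one row to a line, values as JSON. carry_out: Moves the arm, as the interface text tells. Its arguments: {"type":"object","properties":{"moves":{"type":"array"},"squeeze":{"type":"number"}},"required":["moves"]}

```bash
mkdir -p pics; ls; python3 - <<'E'
from bench import state,get_image,grasp_offset
import cv2,numpy as np
print(grasp_offset if not callable(grasp_offset) else grasp_offset())
print(state())
for n in ["scene","side","wrist"]:
    im=get_image(n)
    cv2.imwrite(f"pics/{n}0.png",im["pixels"][:,:,::-1])
    print(n,{k:np.round(v,4).tolist() if k!='pixels' else 0 for k,v in im.items()})
E
```

```text
pics
0.0187
{'t': 0.0, 'joints': array([ 1.17011371,  0.46945466, -0.04859042,  1.53370379,  0.02410087,
        1.14100547, -0.0823132 ]), 'qvel': array([-0.00124415,  0.00068519,  0.00253778, -0.0012035 ,  0.00020291,
       -0.00176078, -0.00092021]), 'joint_torque': array([-3.31908304e-04, -5.07966363e+01, -8.07595672e-02, -2.36154485e+01,
       -6.13655616e-02,  3.79463390e-02,  1.97175063e-04]), 'eef_pos': array([ 0.2449965 , -0.62831456,  0.22148634]), 'tcp_rot': array([ 2.01864184,  0.38172041, -2.01954991]), 'contact_force': array([-0.440077  ,  0.82307467,  0.00783396]), 'wrist_torque': array([-0.01002171, -0.02310572,  0.03900271]), 'gripper_width': 1.0005371962343654}
scene {'pixels': 0, 'intrinsics': [[354.2965, 0.0, 257.2656], [0.0, 354.2965, 195.1834], [0.0, 0.0, 1.0]], 'xyz': [0.2225, 0.3694, 0.635], 'orientation': [0.3997, -0.931, -2.1969]}
side {'pixels': 0, 'intrinsics': [[454.6159, 0.0, 260.5018], [0.0, 454.6159, 199.8858], [0.0, 0.0, 1.0]], 'xyz': [0.4442, 0.4522, 0.7656], 'orientation': [0.1967, -0.9236, -2.6255]}
wrist {'pixels': 0, 'intrinsics': [[317.89, 0.0, 259.2517], [0.0, 317.89, 188.1375], [0.0, 0.0, 1.0]], 'hand_eye': [[-0.001, 0.2557, -0.9668, -0.1627], [1.0, -0.0006, -0.0012, 0.0009], [-0.0009, -0.9668, -0.2557, -0.0704], [0.0, 0.0, 0.0, 1.0]]}
```

View pics/scene0.png

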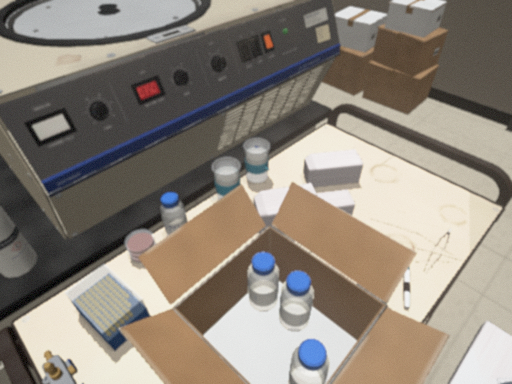

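View pics/side0.png

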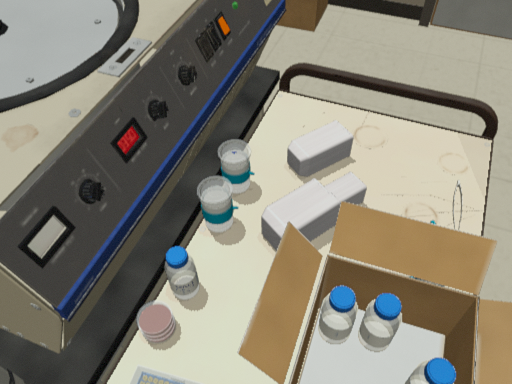

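View pics/wrist0.png

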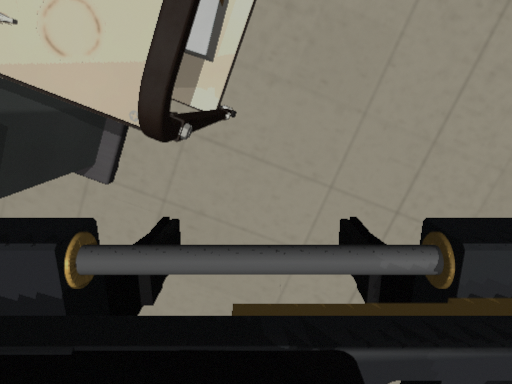

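The scene and side images show the large canister at side px (262–340, 185–250), with the small one sticking out of it toward the upper right (to about 366,180). The medium one lies at about (288–352, 122–175), and the cups and bottle stand behind, to the left in the image. I'll enlarge the side view.

```bash
cat > h.py <<'E'
import numpy as np,cv2
from scipy.spatial.transform import Rotation as R
from bench import state,get_image,grasp_offset
def cam(n):
    if n=="wrist":
        s=state(); im=get_image(n); H=np.array(im["hand_eye"])
        T=np.eye(4);T[:3,:3]=R.from_rotvec(s["tcp_rot"]).as_matrix();T[:3,3]=s["eef_pos"]
        M=T@H
    else:
        im=get_image(n); M=np.eye(4);M[:3,:3]=R.from_rotvec(im["orientation"]).as_matrix();M[:3,3]=im["xyz"]
    return im["pixels"],np.array(im["intrinsics"]),M
def ray(K,M,u,v,z):
    d=M[:3,:3]@np.array([(u-K[0,2])/K[0,0],-(v-K[1,2])/K[1,1],-1]);o=M[:3,3]
    return o+d*(z-o[2])/d[2]
def proj(K,M,p):
    q=M[:3,:3].T@(np.atleast_2d(p)-M[:3,3]).T
    return np.stack([K[0,0]*q[0]/-q[2]+K[0,2],-K[1,1]*q[1]/-q[2]+K[1,2]],1)
def crop(px,x0,y0,x1,y1,f,name):
    cv2.imwrite(name,cv2.resize(px[y0:y1,x0:x1,::-1],None,fx=f,fy=f,interpolation=cv2.INTER_CUBIC))
E
python3 - <<'E'
from h import *
px,K,M=cam("side"); crop(px,240,110,380,260,4,"pics/side_c0.png")
np.savez("side.npz",K=K,M=M)
px,K,M=cam("scene"); np.savez("scene.npz",K=K,M=M); crop(px,240,140,370,230,6,"pics/scene_c0.png")
E
```

```text
(no output)
```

View pics/side_c0.png

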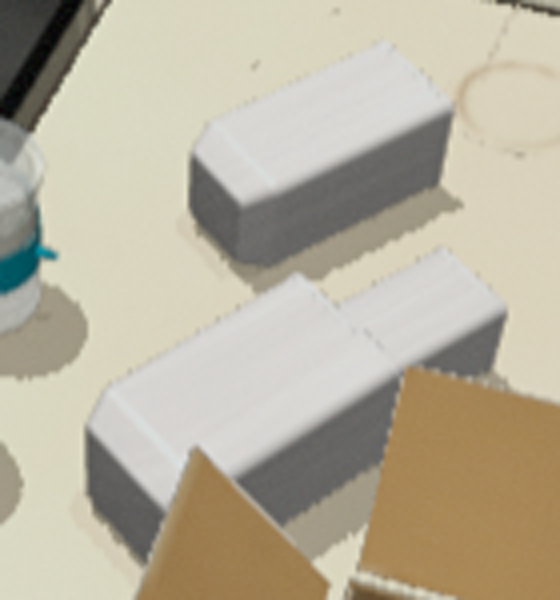

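View pics/scene_c0.png

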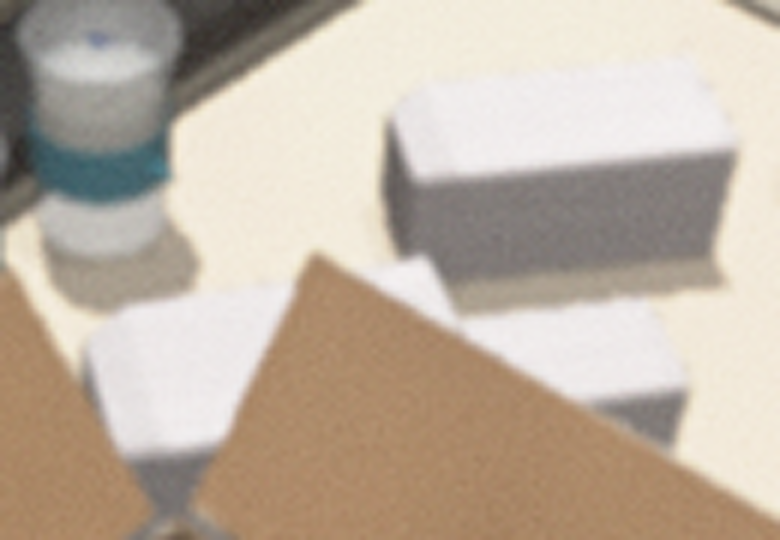

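```bash
cat > m.py <<'E'
from h import *
d=np.load("side.npz");K,M=d["K"],d["M"]
def p(cx,cy,z): return ray(K,M,240+cx/4-.125*3,110+cy/4-.375,z)
def rep(n,a,b):
    c=(a+b)/2; w=np.linalg.norm(a-b); t=(b-a)/w
    print(n,a.round(4),b.round(4),"mid",c.round(4),"w",w.round(4),"normal yaw",np.degrees(np.arctan2(t[0],-t[1])).round(1))
rep("L mouth",p(299,272,.08),p(390,358,.08))
rep("S mouth",p(444,247,.055),p(508,313,.055))
rep("M mouth",p(385,40,.067),p(454,106,.067))
rep("M bevel",p(213,123,.067),p(243,207,.067))
rep("L far edge",p(112,383,.08),p(299,272,.08))
rep("M near edge",p(243,207,.067),p(454,106,.067))
rep("S near edge",p(388,360,.055),p(508,313,.055))
rep("M far edge",p(213,123,.067),p(385,40,.067))
E
python3 m.py
```

```text
L mouth [ 0.5779 -0.1511  0.08  ] [ 0.5202 -0.1136  0.08  ] mid [ 0.549  -0.1323  0.08  ] w 0.0689 normal yaw -123.0
S mouth [ 0.5168 -0.2172  0.055 ] [ 0.4748 -0.1843  0.055 ] mid [ 0.4958 -0.2008  0.055 ] w 0.0533 normal yaw -128.0
M mouth [ 0.5878 -0.3504  0.067 ] [ 0.5372 -0.3109  0.067 ] mid [ 0.5625 -0.3307  0.067 ] w 0.0642 normal yaw -128.0
M bevel [ 0.6576 -0.2507  0.067 ] [ 0.6219 -0.196   0.067 ] mid [ 0.6397 -0.2234  0.067 ] w 0.0654 normal yaw -146.9
L far edge [ 0.6402 -0.051   0.08  ] [ 0.5779 -0.1511  0.08  ] mid [ 0.609 -0.101  0.08 ] w 0.1179 normal yaw -31.9
M near edge [ 0.6219 -0.196   0.067 ] [ 0.5372 -0.3109  0.067 ] mid [ 0.5796 -0.2534  0.067 ] w 0.1427 normal yaw -36.4
S near edge [ 0.5235 -0.1326  0.055 ] [ 0.4748 -0.1843  0.055 ] mid [ 0.4992 -0.1585  0.055 ] w 0.0711 normal yaw -43.3
M far edge [ 0.6576 -0.2507  0.067 ] [ 0.5878 -0.3504  0.067 ] mid [ 0.6227 -0.3006  0.067 ] w 0.1217 normal yaw -35.0
```

```bash
cat > tri.py <<'E'
from h import *
S=np.load("side.npz");C=np.load("scene.npz")
def d(D,u,v):
    K,M=D["K"],D["M"];x=M[:3,:3]@np.array([(u-K[0,2])/K[0,0],-(v-K[1,2])/K[1,1],-1]);return M[:3,3],x/np.linalg.norm(x)
def tri(sc,si):
    o1,a=d(C,*sc);o2,b=d(S,*si)
    A=np.stack([a,-b],1);s=np.linalg.lstsq(A,o2-o1,rcond=None)[0]
    p,q=o1+s[0]*a,o2+s[1]*b
    return ((p+q)/2).round(3),np.linalg.norm(p-q).round(4)
for n,sc,si in [("leftflap top",(250,190),(290,223)),("leftflap far end",(142,262),(240,358)),("rightflap L",(293,183),(342,203)),("rightflap R",(415,250),(494,240)),("box corner",(270,230),(327,257)),
 ("cup_b rim c",(257,145),(235,150)),("cup_a rim c",(226,164),(215,187)),("bottle cap top",(171,198),(177,254)),("red dish",(140,238),(157,318)),("M mouth far top",(354,151),(336.2,119.8))]:
    print(n,*tri(sc,si))
for n,si,z in [("cupa base",(219,224),0),("cupb base",(238,186),0),("bottle base",(184,293),0)]: print(n,ray(S["K"],S["M"],*si,z).round(3))
s=state();print(R.from_rotvec(s["tcp_rot"]).as_matrix().round(3))
E
python3 tri.py
```

```text
leftflap top [0.56  0.06  0.207] 0.0024
leftflap far end [0.546 0.282 0.225] 0.0027
rightflap L [0.493 0.024 0.243] 0.0018
rightflap R [0.284 0.016 0.248] 0.0035
box corner [0.494 0.075 0.168] 0.0012
cup_b rim c [ 0.746 -0.141  0.108] 0.0005
cup_a rim c [ 0.74  -0.033  0.112] 0.0008
bottle cap top [0.737 0.125 0.112] 0.0002
red dish [0.732 0.219 0.06 ] 0.0052
M mouth far top [ 0.588 -0.35   0.064] 0.0052
cupa base [ 0.74  -0.027  0.   ]
cupb base [ 0.744 -0.137  0.   ]
bottle base [0.734 0.14  0.   ]
[[-0.     0.363 -0.932]
 [ 0.001 -0.932 -0.363]
 [-1.    -0.001 -0.   ]]
```

Request:
carry_out([
  [-11.5,-21.9,-32.9,0,0,0,1],
  [-11.5,-21.9,-32.9,0,0,0,1],
  [-11.5,-21.9,-32.9,0,0,0,1],
  [-11.5,-21.9,-32.9,0,0,0,1],
  [-11.5,-21.9,-32.9,0,0,0,1],
  [-11.5,-21.9,-32.9,0,0,0,1],
  [-11.5,-21.9,-32.9,0,0,0,1],
  [-11.5,-21.9,-32.9,0,0,0,1],
  [-11.5,-21.9,-32.9,0,0,0,1],
  [-11.5,-21.9,-32.9,0,0,0,1],
  [-11.5,-21.9,-32.9,0,0,0,1],
  [-11.5,-21.9,-32.9,0,0,0,1],
])

```text
t: 1.25
eef_pos: [0.5182, -0.2388, 0.3613]
tcp_rot: [2.018, 0.379, -2.018]
contact_force: [1.3, -0.7, -0.1]
gripper_width: 1.003
```

Request:
carry_out([
  [0,0,0,-6.2,0,0,1],
  [0,0,0,-6.2,0,0,1],
  [0,0,0,-6.2,0,0,1],
  [0,0,0,-6.2,0,0,1],
  [0,0,0,-6.2,0,0,1],
  [0,0,0,-6,0,0,1],
  [0,0,0,0,0,0,1],
])

```text
t: 1.83
eef_pos: [0.5175, -0.2406, 0.3605]
tcp_rot: [1.603, 0.896, -1.603]
contact_force: [0.1, 0.5, -0.4]
gripper_width: 1.003
```

```bash
python3 - <<'E'
from h import *
px,K,M=cam("wrist"); np.savez("w1.npz",K=K,M=M,px=px); cv2.imwrite("pics/w1.png",px[:,:,::-1])
s=state();print(s["t"],s["eef_pos"],s["contact_force"],s["joints"].round(2));print(R.from_rotvec(s["tcp_rot"]).as_matrix().round(3))
E
```

```text
1.8833 [ 0.51747335 -0.24061516  0.36046055] [-0.45914659 -0.05596293  0.46031561] [ 0.65  0.23 -0.35  1.57  0.08  1.35 -0.27]
[[-0.     0.85  -0.527]
 [ 0.    -0.527 -0.85 ]
 [-1.    -0.     0.   ]]
```

View pics/w1.png

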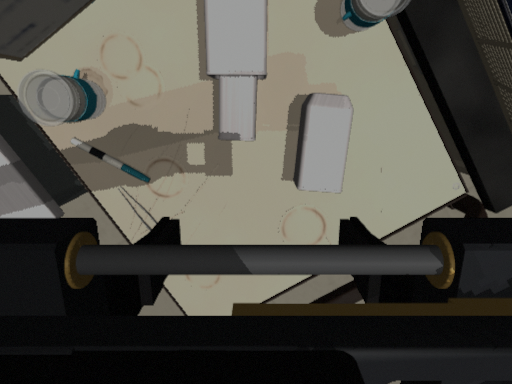

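```bash
python3 - <<'E'
from h import *
d=np.load("w1.npz");K,M,px=d["K"],d["M"],d["px"]
crop(px,190,0,370,200,4,"pics/w1c.png")
print("left cup",ray(K,M,45,98,.1).round(3),ray(K,M,75,98,0).round(3),"right cup",ray(K,M,375,5,.1).round(3))
E
```

```text
left cup [ 0.325 -0.032  0.1  ] [ 0.311 -0.022  0.   ] right cup [ 0.733 -0.157  0.1  ]
```

View pics/w1c.png

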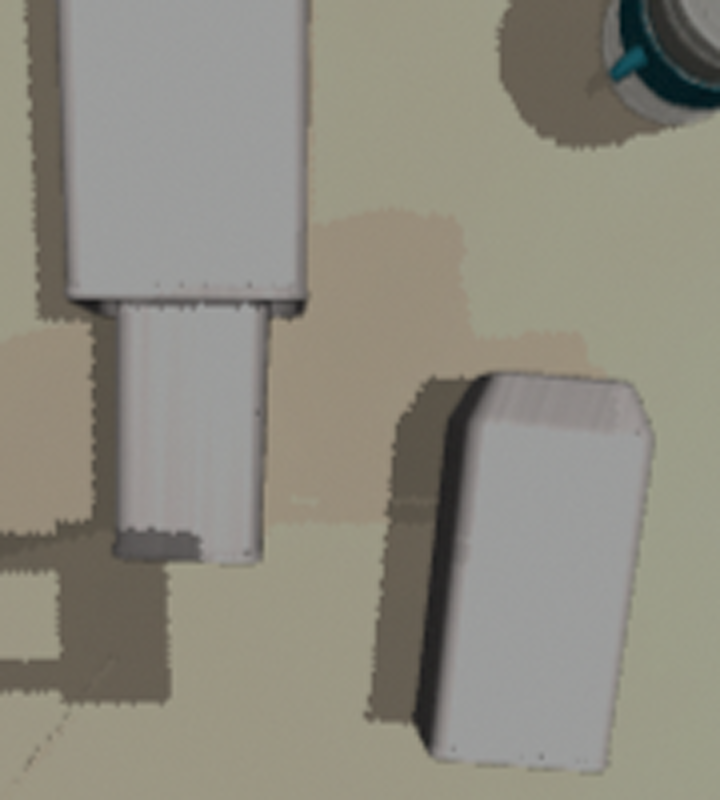

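```bash
cat > m2.py <<'E'
from h import *
d=np.load("w1.npz");K,M=d["K"],d["M"]
def p(cx,cy,z): return ray(K,M,190+cx/4-.375,0+cy/4-.375,z)
def rep(n,a,b):
    c=(a+b)/2; w=np.linalg.norm(a-b); t=(b-a)/w
    print(n,"mid",c.round(4),"w",w.round(4),"dir yaw",np.degrees(np.arctan2(t[1],t[0])).round(1));return c
Lm=rep("L mouth",p(69,298,.08),p(307,298,.08))
rep("L left",p(61,0,.08),p(69,290,.08));rep("L right",p(310,0,.08),p(307,290,.08))
L2=rep("L upper",p(61,10,.08),p(310,10,.08));rep("L axis",L2,Lm)
Sm=rep("S mouth",p(115,557,.055),p(261,563,.055))
S2=rep("S at L",p(117,310,.055),p(269,310,.055));rep("S axis",S2,Sm)
Mm=rep("M mouth",p(434,757,.067),p(607,772,.067))
M2=rep("M taper",p(478,420,.067),p(653,434,.067));rep("M axis",M2,Mm)
E
python3 m2.py
```

```text
L mouth mid [ 0.5497 -0.1341  0.08  ] w 0.0784 dir yaw -31.5
L left mid [ 0.5404 -0.0755  0.08  ] w 0.0852 dir yaw -122.3
L right mid [ 0.6068 -0.1163  0.08  ] w 0.0852 dir yaw -121.8
L upper mid [ 0.5948 -0.0621  0.08  ] w 0.0777 dir yaw -31.5
L axis mid [ 0.5722 -0.0981  0.08  ] w 0.0849 dir yaw -122.1
S mouth mid [ 0.5006 -0.2078  0.055 ] w 0.0535 dir yaw -33.9
S at L mid [ 0.5487 -0.1357  0.055 ] w 0.053 dir yaw -31.5
S axis mid [ 0.5246 -0.1717  0.055 ] w 0.0867 dir yaw -123.7
M mouth mid [ 0.5666 -0.3356  0.067 ] w 0.0649 dir yaw -36.7
M taper mid [ 0.6385 -0.2371  0.067 ] w 0.0613 dir yaw -36.0
M axis mid [ 0.6026 -0.2863  0.067 ] w 0.122 dir yaw -126.1
```

Request:
carry_out([
  [28,-5.5,-9.7,1.3,0,0,1],
  [28,-5.5,-9.7,0,0,0,1],
  [28,-5.5,-9.7,0,0,0,1],
  [28,-5.5,-9.7,0,0,0,1],
  [28,-5.5,-9.6,0,0,0,1],
  [28,-5.5,-9.6,0,0,0,1],
  [28,0,0,0,0,0,1],
  [28,0,0,0,0,0,1],
  [28,0,0,0,0,0,1],
  [28,0,0,0,0,0,1],
  [0,0,0,0,0,0,1],
])

```text
t: 2.8
eef_pos: [0.5173, -0.1732, 0.0757]
tcp_rot: [1.616, 0.885, -1.63]
contact_force: [0.3, 0.3, -0.5]
gripper_width: 0.998
```

```bash
python3 - <<'E'
from h import *
px,K,M=cam("wrist"); cv2.imwrite("pics/w2.png",px[:,:,::-1])
s=state();print(s["t"],s["eef_pos"],s["contact_force"],s["joints"].round(2));print(R.from_rotvec(s["tcp_rot"]).as_matrix().round(3))
E
```

```text
2.85 [ 0.51915959 -0.17351616  0.0783269 ] [ 0.16586146 -0.08805897 -0.21324963] [ 0.51  0.46 -0.34  1.95  0.22  0.77 -0.53]
[[-0.006  0.838 -0.546]
 [ 0.002 -0.546 -0.838]
 [-1.    -0.006  0.002]]
```

View pics/w2.png

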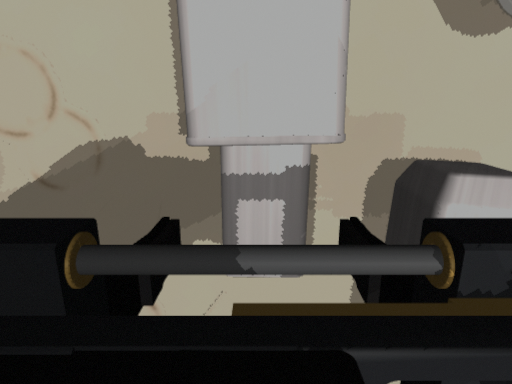

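Request:
carry_out([
  [21,0,0,0,0,0,1],
  [21,0,0,0,0,0,1],
  [20,0,0,0,0,0,1],
  [0,0,0,0,0,0,1],
  [0,0,0,0,0,0,0.5],
  [0,0,0,0,0,0,0.5],
  [0,0,0,0,0,0,0.5],
  [0,0,0,0,0,0,0.5],
  [0,0,0,0,0,0,0.5],
  [0,0,0,0,0,0,0.5],
], squeeze=30)

```text
t: 3.68
eef_pos: [0.5216, -0.1741, 0.0192]
tcp_rot: [1.62, 0.878, -1.619]
contact_force: [-0.0, 0.8, -0.4]
gripper_width: 0.629
```

Request:
carry_out([
  [0,0,0,0,0,0,0.5],
  [-4,0,0,0,0,0,0.5],
  [0,0,10,0,0,0,0.5],
  [0,0,15,0,0,0,0.5],
  [0,0,15,0,0,0,0.5],
  [0,0,15,0,0,0,0.5],
  [0,0,15,0,0,0,0.5],
  [0,0,10,0,0,0,0.5],
  [0,0,0,0,0,0,0.5],
  [0,0,0,0,0,0,0.5],
  [0,0,0,0,0,0,0.5],
], squeeze=40)

```text
t: 4.6
eef_pos: [0.4782, -0.2403, 0.0226]
tcp_rot: [1.62, 0.88, -1.618]
contact_force: [1.4, 1.3, -1.7]
gripper_width: 0.618
```

```bash
cat > look.py <<'E'
import sys
from h import *
n=sys.argv[1]
px,K,M=cam("wrist"); cv2.imwrite(f"pics/{n}w.png",px[:,:,::-1]);np.savez(n+"w.npz",K=K,M=M,px=px)
p2,K,M=cam("side"); a=cv2.resize(p2[80:290,200:480],None,fx=2.4,fy=2.4,interpolation=cv2.INTER_CUBIC);cv2.imwrite(f"pics/{n}s.png",a[:,:,::-1])
s=state();print(s["t"],s["eef_pos"].round(4),s["contact_force"].round(1),s["gripper_width"]);m=R.from_rotvec(s["tcp_rot"]).as_matrix();print(m.round(3),np.degrees(np.arctan2(m[1,2],m[0,2])))
E
python3 look.py a1
```

```text
4.7 [ 0.4784 -0.24    0.0226] [ 0.3 -0.6 -2.5] 0.616760728140886
[[ 0.001  0.84  -0.543]
 [ 0.    -0.543 -0.84 ]
 [-1.     0.    -0.001]] -122.89424254018643
```

View pics/a1w.png

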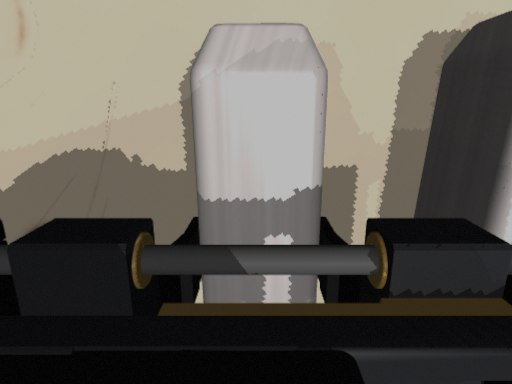

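View pics/a1s.png

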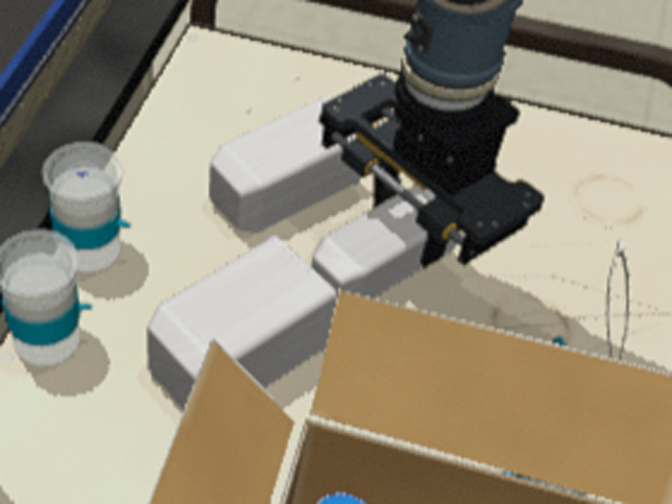

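```bash
python3 - <<'E'
from h import *
d=np.load("w1.npz");K,M=d["K"],d["M"]
for uv in [(410,70),(465,192),(380,60),(360,235),(205,310)]: print(uv,ray(K,M,*uv,0).round(3))
m=np.array([.704,-.348,0]);a=np.array([-.546,-.838,0]);b=np.array([.838,-.546,0])
print(proj(K,M,np.array([m+s*.07*a+t*.027*b+[0,0,h] for s in(-1,1) for t in(-1,1) for h in (0,.054)])).round(0))
E
```

```text
(410, 70) [ 0.781 -0.261  0.   ]
(465, 192) [ 0.779 -0.49   0.   ]
(380, 60) [ 0.748 -0.224  0.   ]
(360, 235) [ 0.59  -0.467  0.   ]
(205, 310) [ 0.27 -0.45  0.  ]
[[378.  99.]
 [392.  99.]
 [412. 100.]
 [430. 100.]
 [368. 185.]
 [380. 193.]
 [400. 186.]
 [415. 194.]]
```

Request:
carry_out([
  [-15,0,0,0,0,0,0.5],
  [-27,0,0,0,0,0,0.5],
  [-27,0,0,0,0,0,0.5],
  [-28,0,0,0,0,0,0.5],
  [0,16,1,0,0,0,0.5],
  [0,30,1.5,0,0,0,0.5],
  [0,30,1.5,0,0,0,0.5],
  [0,30,1.5,0,0,0,0.5],
  [0,30,1.5,0,0,0,0.5],
  [0,30,1.5,0,0,0,0.5],
  [0,30,1.5,0,0,0,0.5],
  [0,30,1,0,0,0,0.5],
])

```text
t: 5.7
eef_pos: [0.6627, -0.3731, 0.1191]
tcp_rot: [1.618, 0.881, -1.619]
contact_force: [-0.3, 0.3, -2.2]
gripper_width: 0.615
```

Request:
carry_out([
  [0,0,0,0,0,0,0.5],
  [0,0,0,0,0,0,0.5],
])

```text
t: 5.87
eef_pos: [0.6622, -0.3728, 0.1182]
tcp_rot: [1.619, 0.881, -1.619]
contact_force: [0.2, 1.4, -2.6]
gripper_width: 0.617
```

```bash
python3 look.py a2
```

```text
5.9667 [ 0.6609 -0.3717  0.1188] [-0.1  1.2 -2.9] 0.6179430263247246
[[-0.002  0.84  -0.543]
 [ 0.001 -0.543 -0.84 ]
 [-1.    -0.002 -0.   ]] -122.9051456513887
```

View pics/a2s.png

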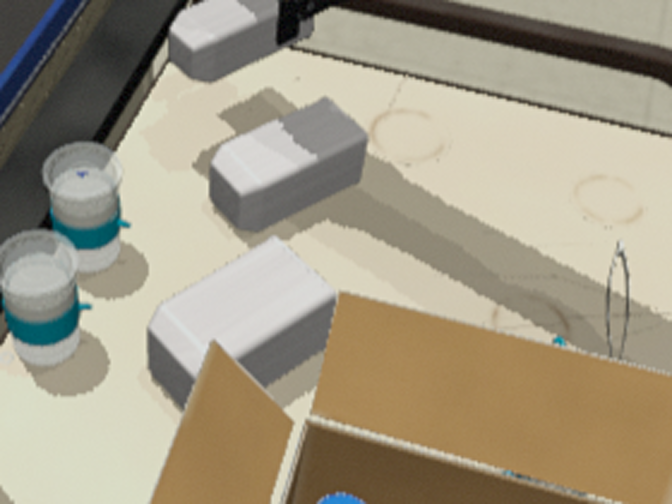

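View pics/a2w.png

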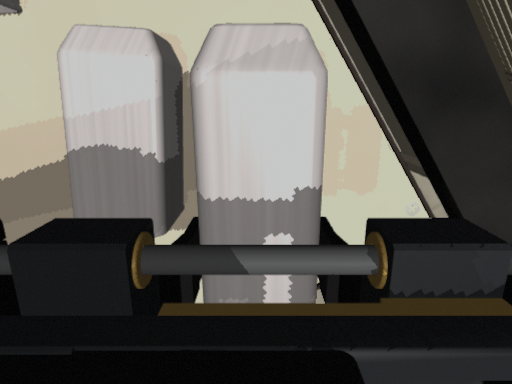

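Request:
carry_out([
  [20,0,0,0,0,0,0.5],
  [25,0,0,0,0,0,0.5],
  [25,0,0,0,0,0,0.5],
  [15,0,0,0,0,0,0.5],
  [9,0,0,0,0,0,0.5],
  [6,0,0,0,0,0,0.5],
  [0,0,0,0,0,0,0.5],
  [0,0,0,0,0,0,0.5],
  [0,0,0,0,0,0,0.75],
  [0,0,0,0,0,0,0.75],
  [0,0,0,0,0,0,0.75],
])

```text
t: 6.88
eef_pos: [0.6621, -0.3738, 0.0211]
tcp_rot: [1.62, 0.877, -1.618]
contact_force: [1.4, -0.5, -0.2]
gripper_width: 0.728
```

Request:
carry_out([
  [-20,0,0,0,0,0,0.75],
  [-30,0,0,0,0,0,0.8],
  [-30,0,0,0,0,0,1],
  [-25,-17,-8,0,0,0,1],
  [-25,-18,-9,1.6,0,0,1],
  [-25,-18,-9,1.6,0,0,1],
  [-25,-18,-9,0,0,0,1],
  [-20,-18,-9,0,0,0,1],
  [0,-10,-6,0,0,0,1],
  [0,0,0,0,0,0,1],
  [0,0,0,0,0,0,1],
])

```text
t: 7.8
eef_pos: [0.6083, -0.2758, 0.2195]
tcp_rot: [1.656, 0.841, -1.657]
contact_force: [0.7, 0.2, -1.4]
gripper_width: 1.0
```

```bash
python3 look.py a3
```

```text
7.9 [ 0.6079 -0.2773  0.2181] [-0.5  0.7 -0.8] 0.9979240296066978
[[-0.002  0.806 -0.592]
 [-0.    -0.592 -0.806]
 [-1.    -0.001  0.001]] -126.28813415102137
```

View pics/a3w.png

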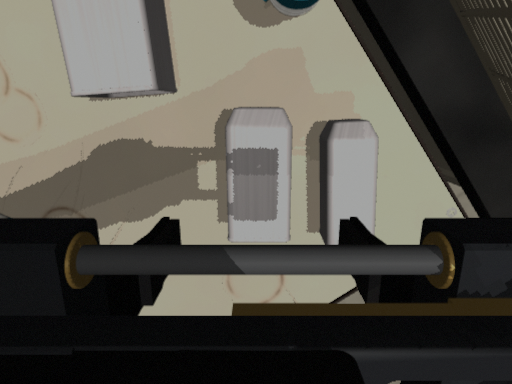

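```bash
python3 - <<'E'
from h import *
px=np.load("a3w.npz")["px"]; crop(px,210,95,390,250,4,"pics/a3c.png"); crop(px,40,0,190,110,5,"pics/a3l.png")
E
```

```text
(no output)
```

View pics/a3c.png

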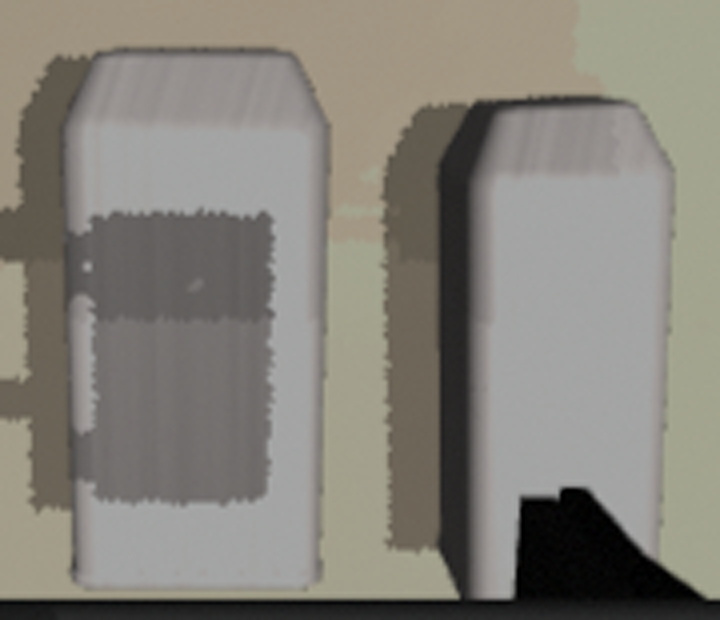

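View pics/a3l.png

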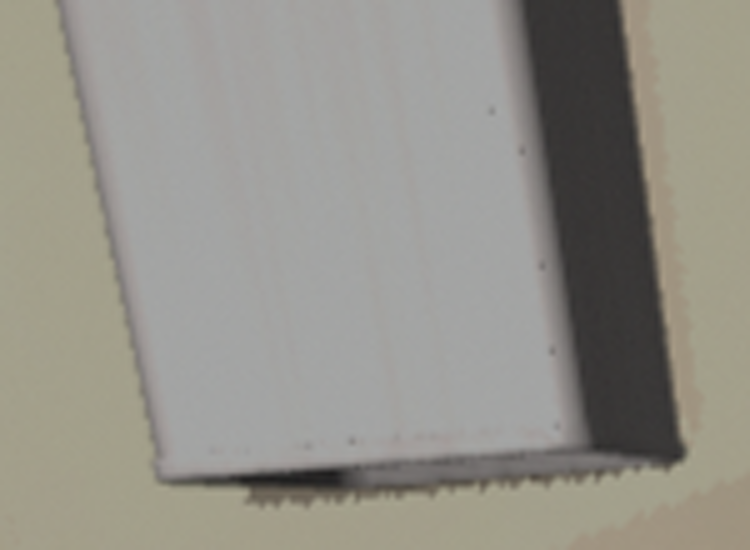

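```bash
python3 - <<'E'
from h import *
d=np.load("a3w.npz");K,M=d["K"],d["M"]
def p(cx,cy,z): return ray(K,M,210+cx/4-.375,95+cy/4-.375,z)
def q(cx,cy,z): return ray(K,M,40+cx/5-.4,0+cy/5-.4,z)
def rep(n,a,b):
    c=(a+b)/2; w=np.linalg.norm(a-b); t=(b-a)/w
    print(n,"mid",c.round(4),"w",w.round(4),"dir yaw",np.degrees(np.arctan2(t[1],t[0])).round(1));return c
Lm=rep("L mouth",q(157,470,.08),q(590,447,.08))
L2=rep("L back",q(57,0,.08),q(523,0,.08)); rep("Lleft",q(57,0,.08),q(150,440,.08));rep("Lright",q(521,0,.08),q(583,440,.08))
Mm=rep("M mouth",p(76,583,.067),p(319,587,.067))
M2=rep("M tap",p(66,124,.067),p(326,126,.067));rep("M axis",M2,Mm)
S2=rep("S tap",p(479,172,.054),p(671,174,.054))
S1=rep("S low",p(467,560,.054),p(656,562,.054));rep("S axis",S2,S1)
E
```

```text
L mouth mid [ 0.5506 -0.1338  0.08  ] w 0.0793 dir yaw -33.2
L back mid [ 0.5902 -0.0704  0.08  ] w 0.0791 dir yaw -36.1
Lleft mid [ 0.5392 -0.0773  0.08  ] w 0.0715 dir yaw -122.2
Lright mid [ 0.6027 -0.1236  0.08  ] w 0.0715 dir yaw -122.4
M mouth mid [ 0.5667 -0.3351  0.067 ] w 0.0652 dir yaw -37.2
M tap mid [ 0.638  -0.2368  0.067 ] w 0.0634 dir yaw -36.5
M axis mid [ 0.6024 -0.286   0.067 ] w 0.1214 dir yaw -125.9
S tap mid [ 0.7089 -0.3046  0.054 ] w 0.0493 dir yaw -36.7
S low mid [ 0.6493 -0.3937  0.054 ] w 0.0526 dir yaw -36.8
S axis mid [ 0.6791 -0.3491  0.054 ] w 0.1072 dir yaw -123.8
```

Request:
carry_out([
  [22,0,0,0,0,0,1],
  [24,0,0,0,0,0,1],
  [24,0,0,0,0,0,1],
  [24,0,0,0,0,0,1],
  [24,0,0,0,0,0,1],
  [24,0,0,0,0,0,1],
  [24,0,0,0,0,0,1],
  [15,0,0,0,0,0,1],
  [10,0,0,0,0,0,1],
  [0,0,0,0,0,0,0.65],
  [0,0,0,0,0,0,0.65],
  [0,0,0,0,0,0,0.65],
], squeeze=40)

```text
t: 8.9
eef_pos: [0.6094, -0.2765, 0.0293]
tcp_rot: [1.659, 0.839, -1.656]
contact_force: [0.9, -0.4, 0.8]
gripper_width: 0.854
```

Request:
carry_out([
  [0,0,0,0,0,0,0.65],
  [0,0,0,0,0,0,0.65],
  [0,0,0,0,0,0,0.65],
  [-5,0,0,0,0,0,0.65],
  [-15,0,0,0,0,0,0.65],
  [0,0,0,0,0,0,0.65],
  [0,0,0,0,0,0,0.65],
  [0,0,0,0,0,0,0.65],
])

```text
t: 9.57
eef_pos: [0.608, -0.2758, 0.048]
tcp_rot: [1.657, 0.841, -1.658]
contact_force: [-0.2, -0.4, -3.3]
gripper_width: 0.765
```

```bash
python3 look.py a4
```

```text
9.6667 [ 0.6078 -0.2757  0.0477] [ 0.5  0.4 -3.9] 0.7659959693854768
[[-0.002  0.807 -0.591]
 [ 0.    -0.591 -0.807]
 [-1.    -0.001  0.001]] -126.19508770767243
```

View pics/a4w.png

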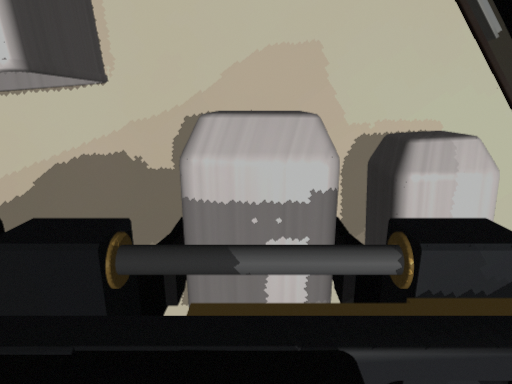

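View pics/a4s.png

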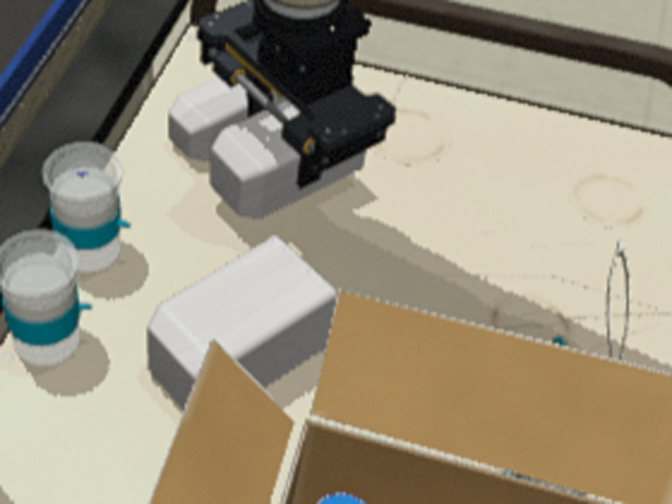

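Request:
carry_out([
  [0,0,8,0,0,0,0.65],
  [0,-8,6.2,0,0,0,0.65],
  [0,-19,0,0,0,0,0.65],
  [0,-24,0,0,0,0,0.65],
  [0,-24,0,0,0,0,0.65],
  [0,-24,0,0,0,0,0.65],
  [0,-17,0,0,0,0,0.65],
  [0,-8,0,0,0,0,0.65],
  [0,0,0,-2,0,0,0.65],
  [0,0,0,-2,0,0,0.65],
  [0,0,0,0,0,0,0.65],
  [0,0,0,0,0,0,0.65],
])

```text
t: 10.67
eef_pos: [0.5001, -0.2149, 0.0487]
tcp_rot: [1.611, 0.887, -1.611]
contact_force: [0.0, -0.6, -3.5]
gripper_width: 0.765
```

```bash
python3 look.py a5
```

```text
10.7667 [ 0.5001 -0.2147  0.0486] [ 1.5  0.4 -3.9] 0.7628578294236685
[[ 0.     0.846 -0.534]
 [-0.    -0.534 -0.846]
 [-1.     0.     0.   ]] -122.27273127957449
```

View pics/a5w.png

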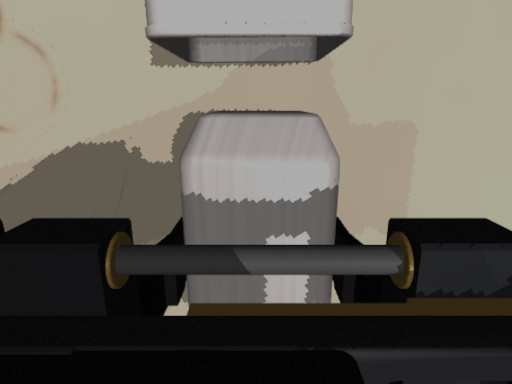

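```bash
python3 - <<'E'
from h import *
d=np.load("a5w.npz");K,M,px=d["K"],d["M"],d["px"]
crop(px,130,0,370,210,3,"pics/a5c.png")
T=state();m=R.from_rotvec(T["tcp_rot"]).as_matrix()
for uv,z in [((147,28),.08),((352,28),.08),((146,0),.08),((350,0),.08),((181,158),.0867),((338,158),.0867)]:
    print(uv,(m.T@(ray(K,M,*uv,z)-T["eef_pos"])).round(4))
E
```

```text
(147, 28) [-0.0315 -0.0409 -0.0972]
(352, 28) [-0.0314  0.0364 -0.0972]
(146, 0) [-0.0315 -0.0404 -0.1066]
(350, 0) [-0.0314  0.0349 -0.1067]
(181, 158) [-0.0382 -0.0296 -0.0488]
(338, 158) [-0.0381  0.0326 -0.0488]
```

View pics/a5c.png

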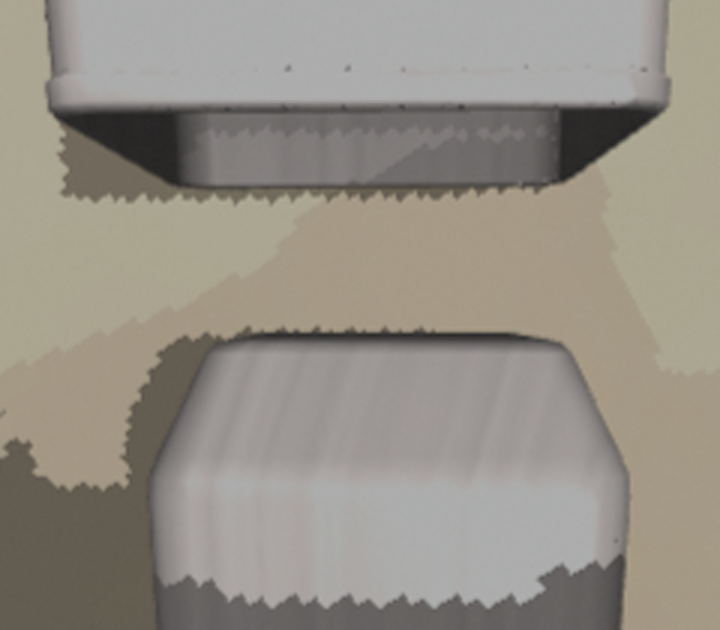

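Request:
carry_out([
  [7,-3.7,0,0,0,0,0.65],
  [6.5,0,0,0,0,0,0.65],
  [0,0,0,0,0,0,0.65],
  [0,0,-6,0,0,0,0.65],
  [0,0,-8,0,0,0,0.65],
  [0,0,-8,0,0,0,0.65],
  [0,0,-8,0,0,0,0.65],
  [0,0,-7,0,0,0,0.65],
  [0,0,-6,0,0,0,0.65],
  [0,0,0,0,0,0,0.65],
])

```text
t: 11.6
eef_pos: [0.5212, -0.1737, 0.0353]
tcp_rot: [1.609, 0.891, -1.607]
contact_force: [0.3, 0.0, -4.0]
gripper_width: 0.768
```

```bash
python3 look.py a6;  python3 - <<'E'
from h import *
px=np.load("a6w.npz")["px"]; crop(px,130,0,370,210,3,"pics/a6c.png")
E
```

```text
11.7 [ 0.5199 -0.1755  0.0351] [-0.  -0.2 -3.7] 0.7673952745485613
[[-0.     0.847 -0.532]
 [-0.    -0.532 -0.847]
 [-1.     0.     0.   ]] -122.1528512098485
```

View pics/a6c.png

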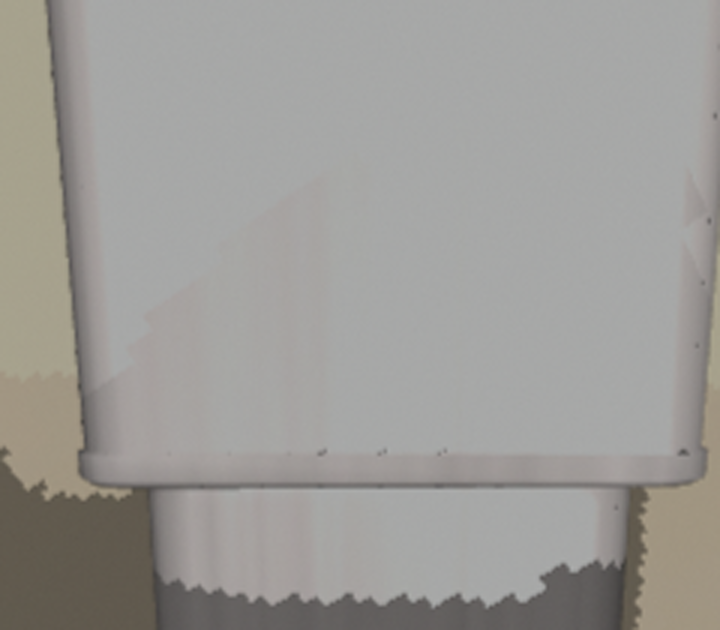

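Request:
carry_out([
  [0,0,-6,0,0,0,0.65],
  [0,0,-7,0,0,0,0.65],
  [0,0,-7,0,0,0,0.65],
  [0,0,-6,0,0,0,0.65],
  [0,0,-3,0,0,0,0.65],
  [0,0,0,0,0,0,0.65],
  [3,0,0,0,0,0,0.65],
  [2,0,0,0,0,0,0.65],
  [0,0,0,0,0,0,0.65],
  [0,0,0,0,0,0,0.85],
  [0,0,0,0,0,0,0.95],
  [0,0,0,0,0,0,1],
])

```text
t: 12.7
eef_pos: [0.5355, -0.1516, 0.0302]
tcp_rot: [1.61, 0.888, -1.61]
contact_force: [0.3, -0.1, -0.8]
gripper_width: 0.913
```

```bash
python3 look.py a7;  python3 - <<'E'
from h import *
px=np.load("a7w.npz")["px"]; crop(px,130,0,370,210,3,"pics/a7c.png")
E
```

```text
12.8 [ 0.5354 -0.1515  0.0301] [0.2 1.  0.1] 0.9673559471304599
[[ 0.     0.846 -0.533]
 [-0.    -0.533 -0.846]
 [-1.     0.     0.   ]] -122.21406617597617
```

View pics/a7w.png

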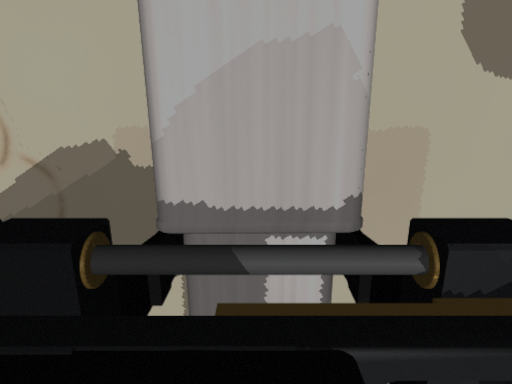

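View pics/a7s.png

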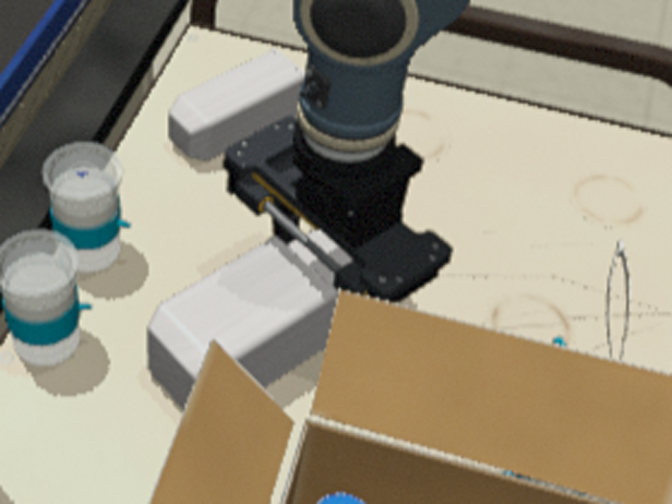

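Request:
carry_out([
  [-20,0,0,0,0,0,1],
  [-27,0,0,0,0,0,1],
  [-25,0,6,0,0,0,1],
  [0,0,25,0,0,0,0.8],
  [0,0,25,0,0,0,0.64],
  [0,0,25,0,0,0,0.64],
  [0,0,20,0,0,0,0.64],
  [8,0,0,0,0,0,0.64],
  [25,0,0,0,0,0,0.64],
  [25,0,0,0,0,0,0.64],
  [18,0,0,0,0,0,0.64],
  [0,0,0,0,0,0,0.64],
])

```text
t: 13.8
eef_pos: [0.479, -0.2351, 0.0226]
tcp_rot: [1.607, 0.896, -1.615]
contact_force: [-0.2, 0.0, 0.1]
gripper_width: 0.641
```

```bash
python3 look.py a8
```

```text
13.9 [ 0.4816 -0.236   0.0257] [-0.2  0.1 -0. ] 0.641302545824346
[[-0.001  0.847 -0.532]
 [ 0.001 -0.532 -0.847]
 [-1.    -0.001 -0.   ]] -122.15627164110819
```

View pics/a8w.png

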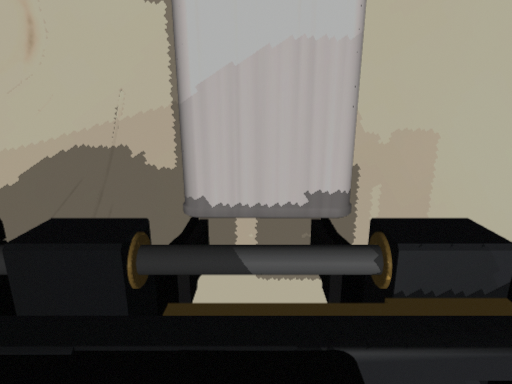

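View pics/a8s.png

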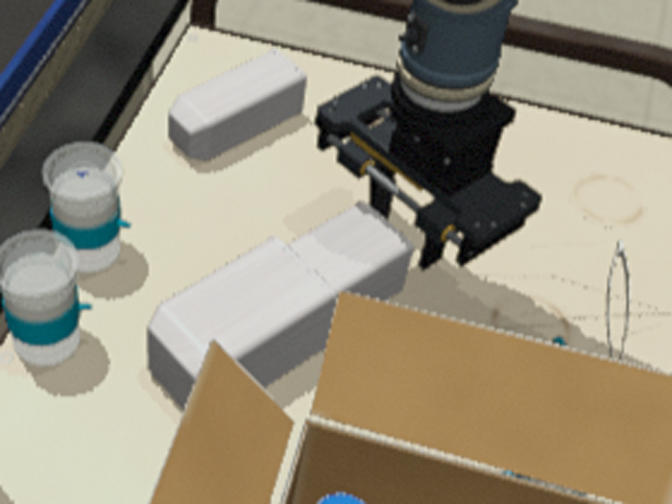

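Request:
carry_out([
  [0,0,-8,0,0,0,0.64],
  [0,0,-8,0,0,0,0.64],
  [0,0,-8,0,0,0,0.64],
  [0,0,-8,0,0,0,0.64],
  [0,0,-8,0,0,0,0.64],
  [0,0,-8,0,0,0,0.64],
  [0,0,-8,0,0,0,0.64],
  [0,0,-8,0,0,0,0.64],
  [0,0,-5,0,0,0,0.64],
  [0,0,0,0,0,0,0.64],
])

```text
t: 14.73
eef_pos: [0.5193, -0.1765, 0.0261]
tcp_rot: [1.61, 0.891, -1.607]
contact_force: [0.3, -0.1, -0.7]
gripper_width: 0.64
```

```bash
python3 look.py a9
```

```text
14.8333 [ 0.5184 -0.1779  0.026 ] [-0.5 -0.1  0.3] 0.6429621298729072
[[ 0.     0.847 -0.532]
 [ 0.    -0.532 -0.847]
 [-1.    -0.    -0.   ]] -122.16145727057174
```

View pics/a9w.png

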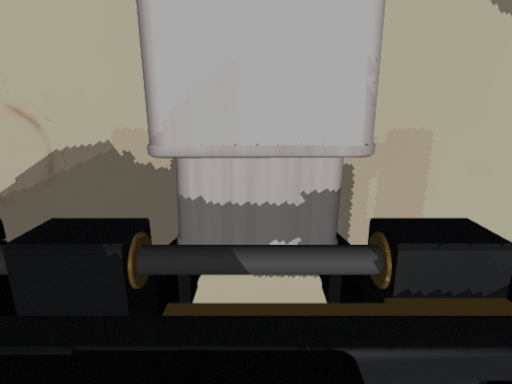

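View pics/a9s.png

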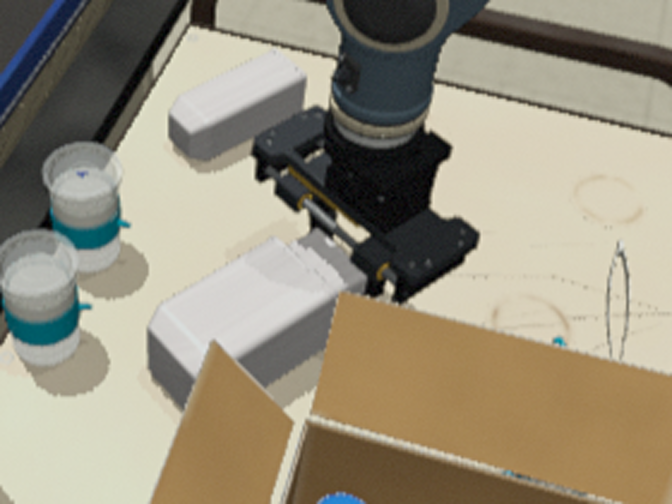

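Request:
carry_out([
  [0,0,-7,0,0,0,0.64],
  [0,0,-7,0,0,0,0.64],
  [0,0,-7,0,0,0,0.64],
  [0,0,-6,0,0,0,0.64],
  [0,0,-5,0,0,0,0.64],
  [0,0,-4,0,0,0,0.64],
  [0,0,-3,0,0,0,0.64],
  [0,0,0,0,0,0,0.64],
])

```text
t: 15.5
eef_pos: [0.5397, -0.1444, 0.0262]
tcp_rot: [1.61, 0.889, -1.608]
contact_force: [0.1, 0.1, 1.3]
gripper_width: 0.643
```

```bash
python3 look.py b1; python3 - <<'E'
from h import *
px=np.load("b1w.npz")["px"]; crop(px,130,130,390,260,3,"pics/b1c.png")
E
```

```text
15.6 [ 0.5393 -0.1451  0.0261] [ 0.6 -0.7  0.1] 0.6411824210591585
[[ 0.     0.846 -0.533]
 [ 0.    -0.533 -0.846]
 [-1.     0.    -0.   ]] -122.18771650396495
```

View pics/b1w.png

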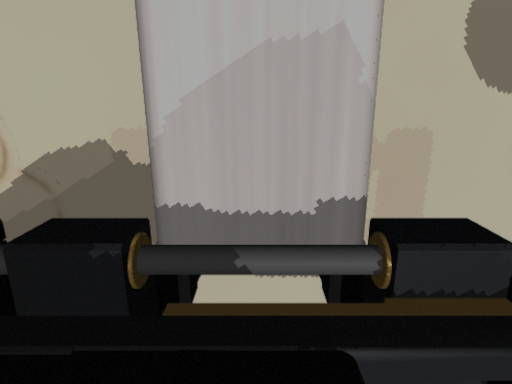

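View pics/b1s.png

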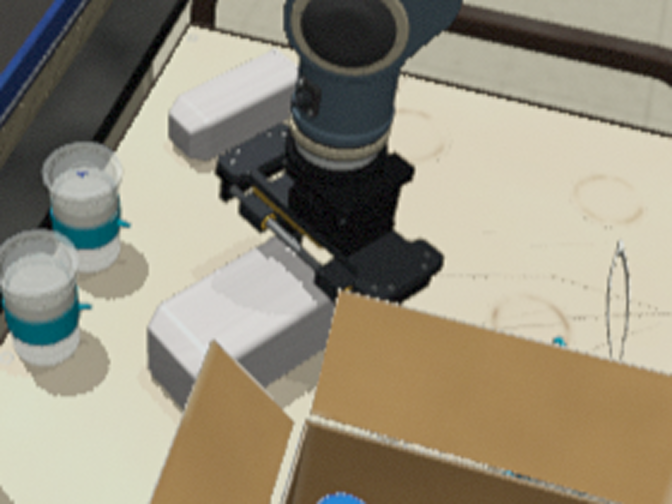

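Request:
carry_out([
  [0,0,-2,0,0,0,0.64],
  [0,0,-2,0,0,0,0.64],
  [0,0,-1,0,0,0,0.64],
  [0,0,0,0,0,0,0.64],
])

```text
t: 15.93
eef_pos: [0.5407, -0.1429, 0.026]
tcp_rot: [1.608, 0.887, -1.613]
contact_force: [-2.9, -3.6, 2.6]
gripper_width: 0.643
```

Request:
carry_out([
  [0,0,-2,0,0,0,0.64],
  [0,0,-1,0,0,0,0.64],
  [0,0,0,0,0,0,0.64],
])

```text
t: 16.18
eef_pos: [0.5424, -0.1403, 0.026]
tcp_rot: [1.609, 0.887, -1.613]
contact_force: [-2.9, -4.9, 1.7]
gripper_width: 0.636
```

```bash
python3 look.py b2
```

```text
16.2833 [ 0.5425 -0.1403  0.026 ] [-2.8 -5.   1.7] 0.6434989555082239
[[-0.001  0.845 -0.534]
 [-0.002 -0.534 -0.845]
 [-1.    -0.     0.002]] -122.28649137251303
```

View pics/b2s.png

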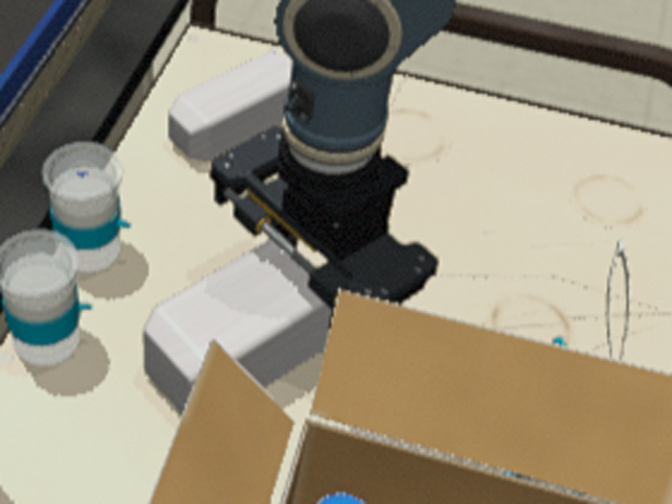

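Request:
carry_out([
  [0,0,10,0,0,0,0.64],
  [0,0,20,0,0,0,0.64],
  [-15,0,25,0,0,0,0.64],
  [-25,0,25,0,0,0,0.8],
  [-28,0,15,0,0,0,1],
  [-28,0,0,0,0,0,1],
  [-20,0,0,0,0,0,1],
  [0,0,0,0,0,0,1],
  [0,0,0,0,0,0,1],
])

```text
t: 17.03
eef_pos: [0.4934, -0.219, 0.1431]
tcp_rot: [1.611, 0.886, -1.607]
contact_force: [-0.3, 0.1, -0.4]
gripper_width: 0.972
```

```bash
python3 look.py b3; python3 - <<'E'
from h import *
px=np.load("b3w.npz")["px"]; crop(px,160,0,360,140,4,"pics/b3c.png")
E
```

```text
17.1333 [ 0.492  -0.2184  0.1411] [-0.3  0.4 -0.4] 0.9875478068619197
[[-0.001  0.846 -0.532]
 [ 0.001 -0.532 -0.846]
 [-1.    -0.002 -0.   ]] -122.17295834753247
```

View pics/b3w.png

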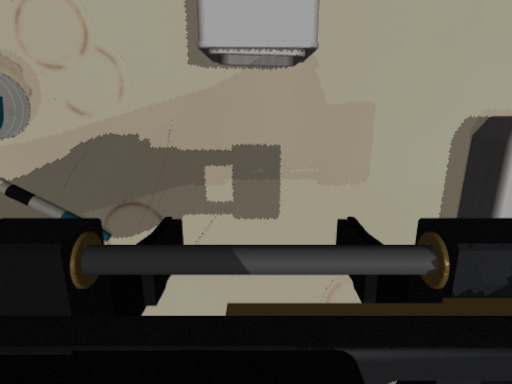

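View pics/b3c.png

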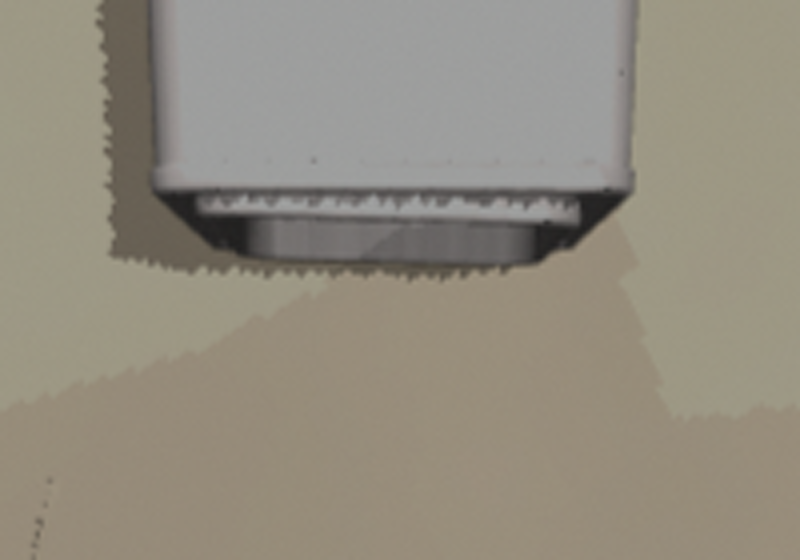

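```bash
python3 - <<'E'
from h import *
d=np.load("b3w.npz");K,M=d["K"],d["M"]
p=lambda cx,cy,z: ray(K,M,160+cx/4-.375,cy/4-.375,z)
def rep(n,a,b):
    c=(a+b)/2; w=np.linalg.norm(a-b); t=(b-a)/w
    print(n,"mid",c.round(4),"w",w.round(4),"dir yaw",np.degrees(np.arctan2(t[1],t[0])).round(1));return c
L=rep("L",p(152,188,.08),p(634,188,.08)); m=rep("M",p(197,216,.069),p(580,218,.069))
a=np.array([-.532,-.846,0]); print("M beyond L along axis",(m-L)@a, "lat",(m-L)@np.array([.846,-.532,0]))
rep("Lleft",p(150,5,.08),p(156,170,.08));rep("Lright",p(636,5,.08),p(631,170,.08))
E
```

```text
L mid [ 0.5505 -0.1295  0.08  ] w 0.0793 dir yaw -32.1
M mid [ 0.5483 -0.1315  0.069 ] w 0.0664 dir yaw -32.4
M beyond L along axis 0.002870669822974077 lat -0.0007871400938694053
Lleft mid [ 0.5256 -0.0964  0.08  ] w 0.0242 dir yaw -122.7
Lright mid [ 0.5913 -0.1376  0.08  ] w 0.0242 dir yaw -121.4
```

Request:
carry_out([
  [0,16,2,0,0,0,1],
  [0,32,2.5,1.3,0,0,1],
  [0,32,2.5,0,0,0,1],
  [0,32,3,0,0,0,1],
  [0,32,3,0,0,0,1],
  [0,32,3,0,0,0,1],
  [0,32,3,0,0,0,1],
  [0,16,0,0,0,0,1],
  [0,4,0,0,0,0,1],
  [0,0,0,0,0,0,1],
  [0,0,0,0,0,0,1],
])

```text
t: 18.05
eef_pos: [0.672, -0.3583, 0.1403]
tcp_rot: [1.624, 0.878, -1.627]
contact_force: [-0.8, 0.9, -0.3]
gripper_width: 0.998
```

```bash
python3 look.py b4
```

```text
18.15 [ 0.6721 -0.3584  0.1416] [ 0.9 -0.2 -0.3] 0.9992848466077989
[[-0.001  0.835 -0.551]
 [ 0.001 -0.551 -0.835]
 [-1.    -0.002  0.   ]] -123.43046072982972
```

View pics/b4w.png

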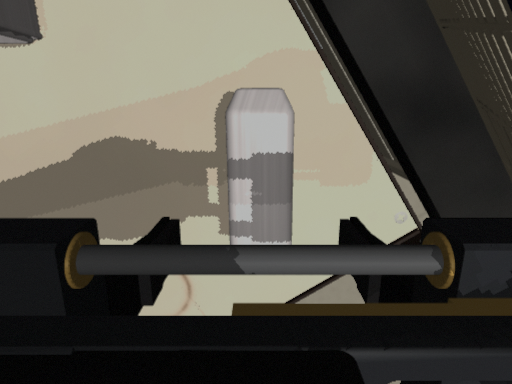

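Request:
carry_out([
  [20,0,0,0,0,0,1],
  [25,0,0,0,0,0,1],
  [25,0,0,0,0,0,1],
  [25,0,0,0,0,0,1],
  [16,0,0,0,0,0,1],
  [10,0,0,0,0,0,1],
  [0,0,0,0,0,0,0.5],
  [0,0,0,0,0,0,0.5],
  [0,0,0,0,0,0,0.5],
  [0,0,0,0,0,0,0.5],
  [0,0,0,0,0,0,0.5],
  [0,0,0,0,0,0,0.5],
])

```text
t: 19.15
eef_pos: [0.6733, -0.3599, 0.0222]
tcp_rot: [1.626, 0.872, -1.625]
contact_force: [-1.2, 0.5, 0.5]
gripper_width: 0.634
```

Request:
carry_out([
  [0,0,0,0,0,0,0.5],
  [-5,0,0,0,0,0,0.5],
  [-15,0,0,0,0,0,0.5],
  [-10,0,0,0,0,0,0.5],
  [0,0,0,0,0,0,0.5],
  [0,0,0,0,0,0,0.5],
  [0,0,0,0,0,0,0.5],
])

```text
t: 19.73
eef_pos: [0.6728, -0.3597, 0.0512]
tcp_rot: [1.625, 0.873, -1.625]
contact_force: [-0.7, 0.1, -2.2]
gripper_width: 0.617
```

```bash
python3 look.py b5
```

```text
19.8333 [ 0.6725 -0.3596  0.0504] [ 0.2 -0.6 -1.8] 0.6135164955525646
[[-0.001  0.834 -0.552]
 [ 0.    -0.552 -0.834]
 [-1.    -0.001  0.   ]] -123.49350002339122
```

View pics/b5w.png

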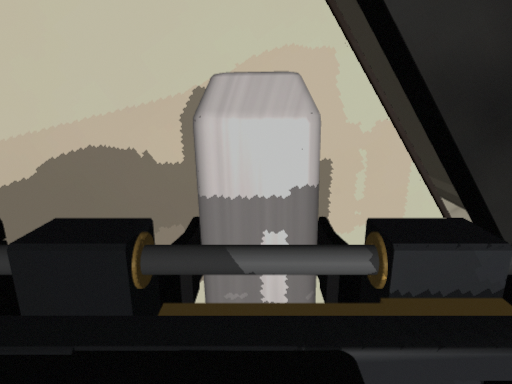

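Request:
carry_out([
  [0,-12,0,0,0,0,0.5],
  [0,-25,-1,0,0,0,0.5],
  [0,-30,-2,0,0,0,0.5],
  [0,-30,-2,0,0,0,0.5],
  [0,-30,-2,0,0,0,0.5],
  [0,-30,-2,0,0,0,0.5],
  [0,-30,-2,0,0,0,0.5],
  [0,-25,-2,0,0,0,0.5],
  [0,-15,0,-1.4,0,0,0.5],
  [0,0,0,0,0,0,0.5],
  [0,0,0,0,0,0,0.5],
  [0,0,0,0,0,0,0.5],
])

```text
t: 20.83
eef_pos: [0.492, -0.2244, 0.0513]
tcp_rot: [1.61, 0.888, -1.608]
contact_force: [0.4, -0.8, -2.1]
gripper_width: 0.615
```

```bash
python3 look.py b6;python3 - <<'E'
from h import *
px=np.load("b6w.npz")["px"]; crop(px,130,0,370,200,3,"pics/b6c.png")
E
```

```text
20.9333 [ 0.4921 -0.2245  0.0511] [-0.7 -0.1 -1.6] 0.6181319404129504
[[ 0.001  0.847 -0.532]
 [-0.    -0.532 -0.847]
 [-1.     0.001 -0.   ]] -122.15319319858749
```

View pics/b6c.png

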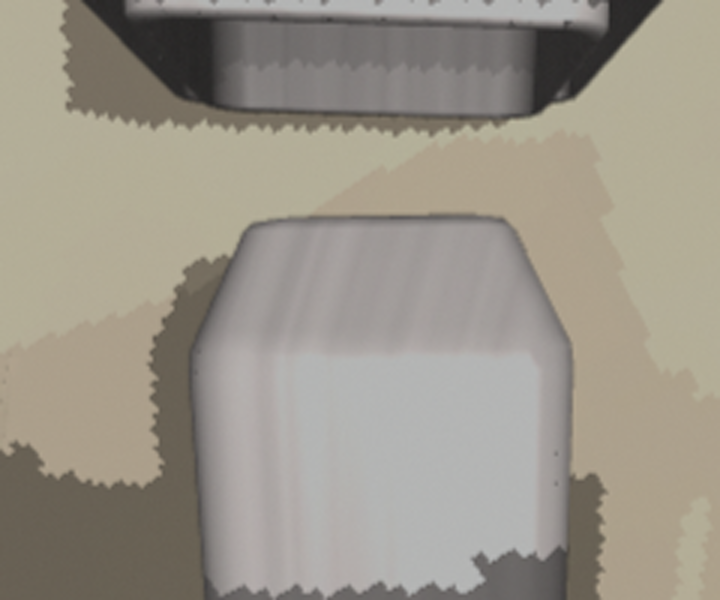

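```bash
python3 - <<'E'
from h import *
d=np.load("b6w.npz");K,M=d["K"],d["M"]
T=state();m=R.from_rotvec(T["tcp_rot"]).as_matrix()
for n,c,z in [("M rim L",(126,14),.069),("M rim R",(608,22),.069),("Mbot L",(213,108),.004),("Mbot R",(537,114),.004),("S L",(190,345),.084),("S R",(572,345),.084),("S end L",(243,228),.076),("S end R",(513,228),.076)]:
    print(n,(m.T@(ray(K,M,130+c[0]/3-.33,c[1]/3-.33,z)-T["eef_pos"])).round(4))
E
```

```text
M rim L [-0.0179 -0.0347 -0.1091]
M rim R [-0.0178  0.0311 -0.1082]
Mbot L [ 0.0471 -0.0343 -0.1097]
Mbot R [ 0.0472  0.0313 -0.1086]
S L [-0.0329 -0.0252 -0.0656]
S R [-0.0328  0.0255 -0.0656]
S end L [-0.0249 -0.0188 -0.0809]
S end R [-0.0248  0.0182 -0.081 ]
```

Request:
carry_out([
  [10,-1.7,0,0,0,0,0.5],
  [12,0,0,0,0,0,0.5],
  [0,0,0,0,0,0,0.5],
  [0,0,-6,0,0,0,0.5],
  [0,0,-8,0,0,0,0.5],
  [0,0,-8,0,0,0,0.5],
  [0,0,-8,0,0,0,0.5],
  [0,0,-8,0,0,0,0.5],
  [0,0,-7,0,0,0,0.5],
  [0,0,0,0,0,0,0.5],
])

```text
t: 21.77
eef_pos: [0.5149, -0.1823, 0.0294]
tcp_rot: [1.608, 0.892, -1.605]
contact_force: [-0.1, 0.0, -2.8]
gripper_width: 0.611
```

```bash
python3 look.py b7;python3 - <<'E'
from h import *
px=np.load("b7w.npz")["px"]; crop(px,130,0,370,200,3,"pics/b7c.png")
E
```

```text
21.8667 [ 0.5135 -0.1843  0.0292] [-0.4 -0.2 -1.8] 0.6220165545450788
[[ 0.     0.848 -0.531]
 [-0.    -0.531 -0.848]
 [-1.     0.     0.   ]] -122.04600371309108
```

View pics/b7c.png

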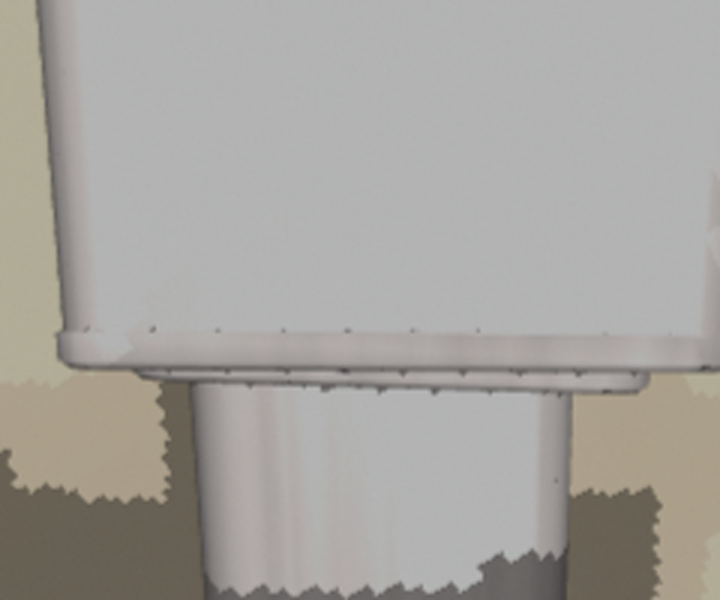

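Request:
carry_out([
  [0,1,-6,0,0,0,0.5],
  [0,0,-8,0,0,0,0.5],
  [0,0,-8,0,0,0,0.5],
  [0,0,-7,0,0,0,0.5],
  [0,0,-5,0,0,0,0.5],
  [2,0,-2,0,0,0,0.5],
  [2,0,0,0,0,0,0.5],
  [0,0,0,0,0,0,0.5],
  [0,0,0,0,0,0,0.65],
  [0,0,0,0,0,0,0.75],
  [0,0,0,0,0,0,0.75],
])

```text
t: 22.78
eef_pos: [0.5331, -0.1552, 0.0251]
tcp_rot: [1.609, 0.889, -1.609]
contact_force: [-0.3, 0.4, -0.1]
gripper_width: 0.711
```

```bash
python3 look.py b8
```

```text
22.8833 [ 0.5332 -0.1551  0.0251] [-0.4  0.1  0.1] 0.7354896698940442
[[ 0.     0.847 -0.532]
 [-0.    -0.532 -0.847]
 [-1.     0.     0.   ]] -122.13196155638482
```

View pics/b8w.png

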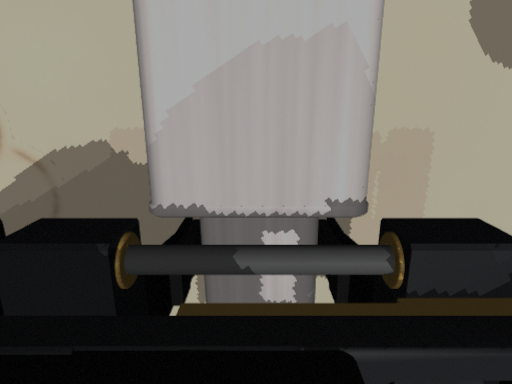

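View pics/b8s.png

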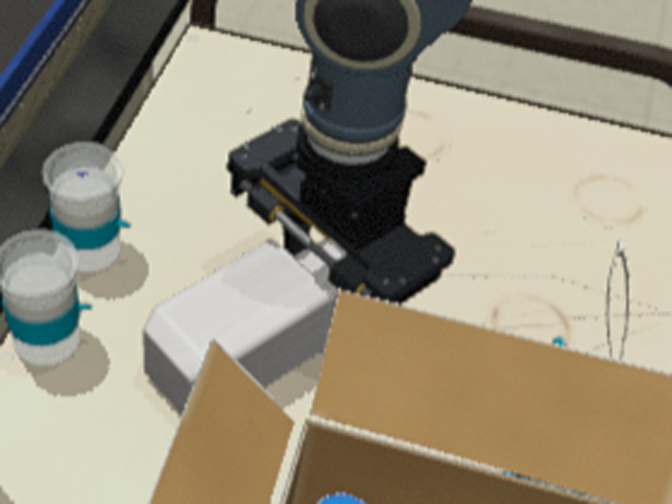

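Request:
carry_out([
  [-20,0,0,0,0,0,0.8],
  [-25,0,0,0,0,0,0.8],
  [-25,0,5,0,0,0,0.8],
  [0,0,22,0,0,0,0.6],
  [0,0,25,0,0,0,0.48],
  [0,0,22,0,0,0,0.48],
  [0,0,10,0,0,0,0.48],
  [8,0,0,0,0,0,0.48],
  [25,0,0,0,0,0,0.48],
  [25,0,0,0,0,0,0.48],
  [12,0,0,0,0,0,0.48],
  [0,0,0,0,0,0,0.48],
])

```text
t: 23.88
eef_pos: [0.4871, -0.2236, 0.022]
tcp_rot: [1.606, 0.897, -1.612]
contact_force: [-0.0, 0.2, 0.3]
gripper_width: 0.482
```

```bash
python3 look.py b9
```

```text
23.9833 [ 0.4893 -0.2247  0.0249] [-0.7  0.4 -0. ] 0.4827085040246439
[[-0.     0.848 -0.53 ]
 [ 0.001 -0.53  -0.848]
 [-1.    -0.001 -0.001]] -122.00960527003431
```

View pics/b9w.png

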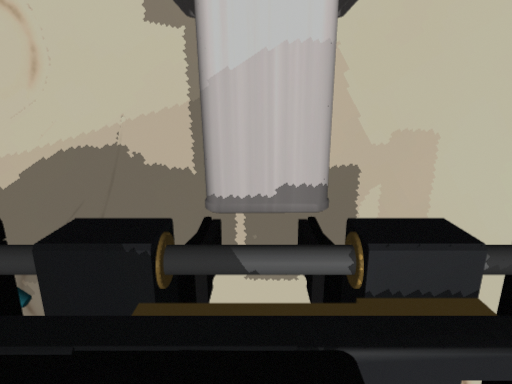

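View pics/b9s.png

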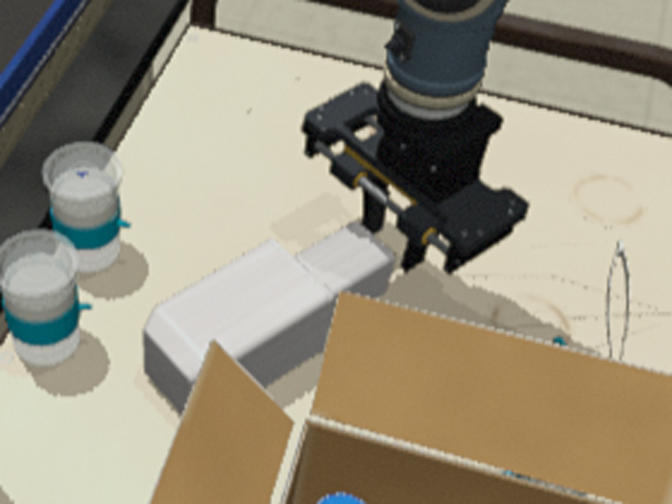

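Request:
carry_out([
  [0,1.5,-6,0,0,0,0.48],
  [0,0,-8,0,0,0,0.48],
  [0,0,-8,0,0,0,0.48],
  [0,0,-8,0,0,0,0.48],
  [0,0,-8,0,0,0,0.48],
  [0,0,-8,0,0,0,0.48],
  [0,0,-8,0,0,0,0.48],
  [0,0,-8,0,0,0,0.48],
  [0,0,-8,0,0,0,0.48],
  [0,0,-5,0,0,0,0.48],
  [0,0,0,0,0,0,0.48],
])

```text
t: 24.9
eef_pos: [0.5308, -0.1613, 0.0251]
tcp_rot: [1.608, 0.892, -1.606]
contact_force: [-0.5, 0.2, -0.9]
gripper_width: 0.482
```

```bash
python3 look.py c1
```

```text
25.0 [ 0.5299 -0.1628  0.025 ] [-0.2  0.3  0.2] 0.47772426535603385
[[-0.     0.847 -0.531]
 [ 0.    -0.531 -0.847]
 [-1.    -0.     0.   ]] -122.07337004463612
```

View pics/c1w.png

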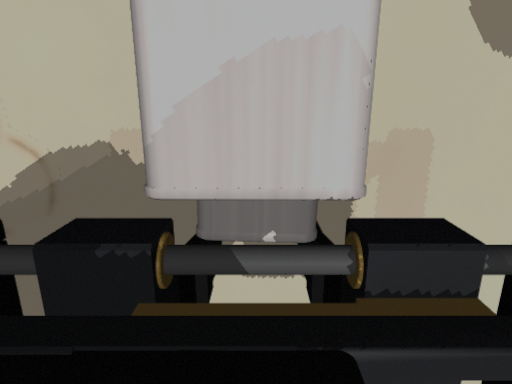

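View pics/c1s.png

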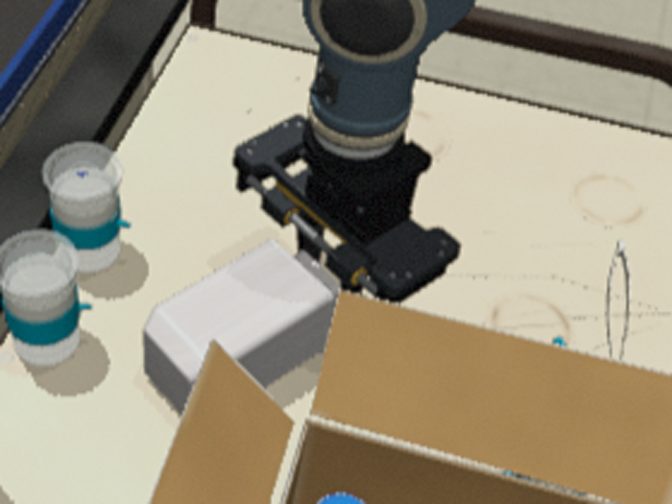

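Request:
carry_out([
  [0,0,-5,0,0,0,0.48],
  [0,0,-5,0,0,0,0.48],
  [0,0,-5,0,0,0,0.48],
  [0,0,-3,0,0,0,0.48],
  [0,0,-2,0,0,0,0.48],
  [0,0,0,0,0,0,0.48],
])

```text
t: 25.5
eef_pos: [0.5409, -0.1454, 0.0251]
tcp_rot: [1.609, 0.891, -1.608]
contact_force: [-0.4, 0.6, 0.9]
gripper_width: 0.483
```

Request:
carry_out([
  [0,0,-2,0,0,0,0.48],
  [0,0,-2,0,0,0,0.48],
  [0,0,0,0,0,0,0.48],
])

```text
t: 25.75
eef_pos: [0.5425, -0.1429, 0.025]
tcp_rot: [1.608, 0.89, -1.609]
contact_force: [-0.4, -0.1, -0.1]
gripper_width: 0.482
```

Request:
carry_out([
  [0,0,-1.5,0,0,0,0.48],
  [0,0,-1,0,0,0,0.48],
  [0,0,0,0,0,0,0.48],
])

```text
t: 26.0
eef_pos: [0.5426, -0.1427, 0.025]
tcp_rot: [1.606, 0.888, -1.613]
contact_force: [-2.7, -4.7, 3.4]
gripper_width: 0.478
```

Request:
carry_out([
  [0,0,-1.5,0,0,0,0.48],
  [0,0,-1,0,0,0,0.48],
  [0,0,0,0,0,0,0.48],
])

```text
t: 26.25
eef_pos: [0.5436, -0.1411, 0.025]
tcp_rot: [1.606, 0.888, -1.613]
contact_force: [-4.1, -5.6, 2.5]
gripper_width: 0.482
```

```bash
python3 look.py c2
```

```text
26.35 [ 0.5437 -0.1411  0.025 ] [-3.1 -5.8  3.1] 0.4806462051187461
[[-0.003  0.846 -0.533]
 [-0.003 -0.533 -0.846]
 [-1.    -0.001  0.004]] -122.20929846246014
```

View pics/c2w.png

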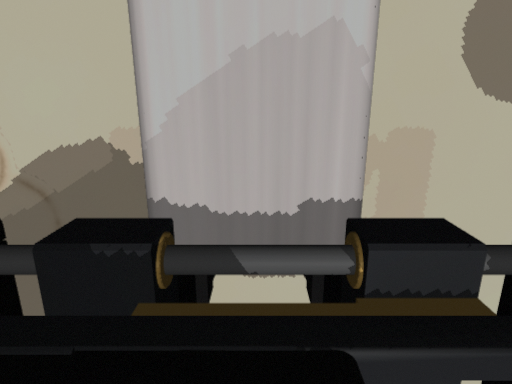

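Contact at the expected seating position: 6.5 N, and the stack creeps along. I'll back off and look at the mouths.

Request:
carry_out([
  [0,0,10,0,0,0,0.48],
  [0,0,20,0,0,0,0.48],
  [-5,0,28,0,0,0,0.48],
  [-20,0,28,0,0,0,0.48],
  [-25,0,20,0,0,0,0.48],
  [-25,0,0,0,0,0,0.48],
  [-25,0,0,0,0,0,0.48],
  [0,0,0,0,0,0,0.48],
  [0,0,0,0,0,0,0.48],
])

```text
t: 27.1
eef_pos: [0.4898, -0.2287, 0.1265]
tcp_rot: [1.611, 0.887, -1.606]
contact_force: [-0.1, -0.8, 0.1]
gripper_width: 0.481
```

```bash
python3 look.py c3; python3 - <<'E'
from h import *
px=np.load("c3w.npz")["px"]; crop(px,160,0,360,140,4,"pics/c3c.png")
E
```

```text
27.2 [ 0.4883 -0.2279  0.1244] [0.1 1.1 0. ] 0.4771574367906437
[[-0.001  0.847 -0.531]
 [ 0.001 -0.531 -0.847]
 [-1.    -0.001 -0.   ]] -122.07957686307289
```

View pics/c3c.png

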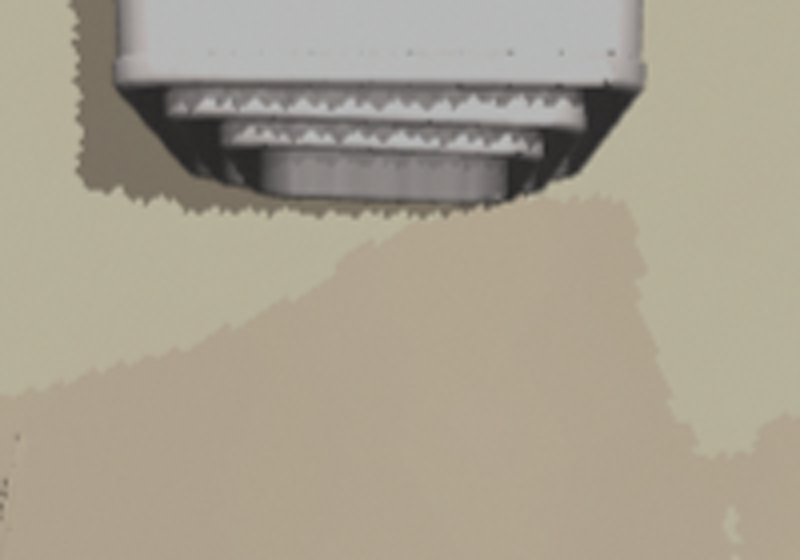

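View pics/c3s.png

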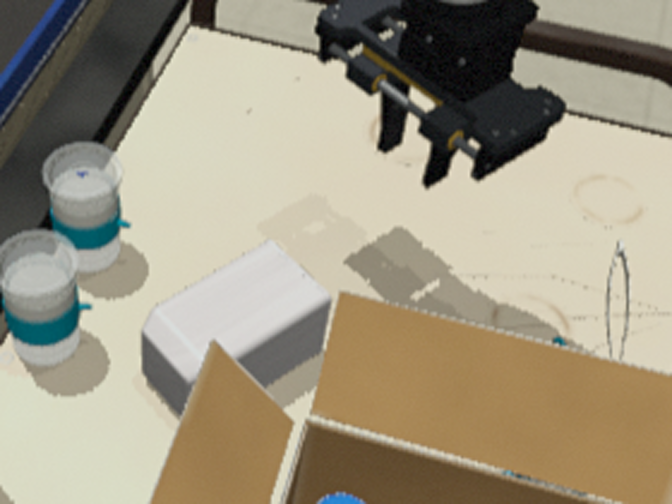

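```bash
python3 - <<'E'
from h import *
d=np.load("c3w.npz");K,M=d["K"],d["M"]
p=lambda cx,cy,z: ray(K,M,160+cx/4-.375,cy/4-.375,z)
def rep(n,a,b):
    c=(a+b)/2; w=np.linalg.norm(a-b); t=(b-a)/w
    print(n,"mid",c.round(4),"w",w.round(4),"dir yaw",np.degrees(np.arctan2(t[1],t[0])).round(1));return c
L=rep("L",p(115,84,.08),p(645,86,.08)); m=rep("M",p(167,116,.069),p(584,126,.069)); s=rep("S",p(221,147,.058),p(543,155,.058))
a=np.array([-.531,-.847,0]);print("M-L",(m-L)@a,"S-M",(s-m)@a,(s-L)@a)
E
```

```text
L mid [ 0.5514 -0.1283  0.08  ] w 0.0792 dir yaw -32.2
M mid [ 0.5493 -0.1301  0.069 ] w 0.0661 dir yaw -33.3
S mid [ 0.5488 -0.1325  0.058 ] w 0.0539 dir yaw -33.3
M-L 0.002648633310055929 S-M 0.002311207265962523 0.004959840576018452
```

The rims stand 2.6 mm (medium beyond large) and 2.3 mm (small beyond medium), where fully home is 2 mm each. The yaws are within about 1°, and the arm is clear. I'm handing in.

```bash
python3 -c "
from bench import close_job
print(close_job())"
```

```text
the job is handed in; nothing more can be done
None
```

All three canisters lie nested on the cart, and the job was handed in at about 27 s of the 72 s allowed. No verdict was reported.

**What I did:** I drew the small canister out of the large one and set it aside to the right of the medium one. I put the medium one in the large one's mouth and pushed it home with the fingertips, then did the same with the small one in the medium. Each push ended when the force rose to about 6 N and the stack began to creep; the large canister shifted about 6 mm in all.

**Last checks (wrist camera):**

| Check | Measured | Fully home |
|---|---|---|
| Medium's mouth beyond the large's | 2.6 mm | 2 mm |
| Small's mouth beyond the medium's | 2.3 mm | 2 mm |
| Yaw between canisters | about 1° or less | 0° |

- **Bystanders:** in the side view the two cups look unmoved. The bottle was outside my final crop, but the arm never came near it.
- **Arm:** it stood clear of everything when I handed in.
- **Calibration:** the camera and the arm disagreed by about 1–2 mm throughout, within the stated tolerance. No check failed.

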